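# Put the bench supplies back on their outline tiles

## Task

Tidy the desk: put the paint pot, the two cartons and the putty tube each on the black tile that shows its outline, upright as it now stands or lies, centred in the outline and turned to match it (the tube's cap on the outline's neck; either end of a carton may lead). Leave the brass finial that stands among them where it is.

Things in the scene. Friction and masses are not known exactly. Their poses are not given: they have to be found in the camera images.
- paint_pot: Small round paint pot with a black knurled lid, standing upright: lid 34 mm across (from 31 to 42 mm high), body 32 mm across, 42 mm tall, about 30 g. Grip it by the lid. Origin: centre of its underside, z up; it is round, so its yaw does not matter.
- short_carton: The smaller printed carton (green), a closed box lying flat: 40 (x) x 90 (y) x 34 (z) mm, about 50 g. Origin: centre of its underside; y along its length, z up. Either end may lead.
- long_carton: The larger printed carton (orange), a closed box: 45 (x) x 125 (y) x 58 (z) mm, about 90 g. Origin: centre of its underside; y along its length, z up. Either end may lead.
- tube: Part-used cream putty tube with a narrower black cap, lying flat: 34 (x) x 122 (y) x 24 (z) mm, stiff, about 50 g. Origin: centre of its underside; y along its length towards the cap (the cap is the last 17 mm at +y, 20 mm wide), z up. Grip it across the body at its middle.
- tube_cap (a point): Middle of the tube's cap, 52 mm from the tube's origin along +y and 10 mm above its underside.
- pot_tile: Fixed black rubber tile, 85 (x) x 146 (y) x 5 mm. Origin: centre of its underside (top 5 mm above), z up. Flat light-grey silhouette on top: a disc of 48 mm diameter at the tile's centre, for the paint pot.
- short_tile: Fixed black rubber tile, 85 (x) x 146 (y) x 5 mm. Origin: centre of its underside (top 5 mm above), z up. Flat light-grey silhouette on top: a rectangle 52 (x) x 102 (y) mm at the centre, for the smaller carton.
- long_tile: Fixed black rubber tile, 85 (x) x 146 (y) x 5 mm. Origin: centre of its underside (top 5 mm above), z up. Flat light-grey silhouette on top: a rectangle 57 (x) x 137 (y) mm at the centre, for the larger carton.
- tube_tile: Fixed black rubber tile, 85 (x) x 146 (y) x 5 mm. Origin: centre of its underside (top 5 mm above), z up. Flat light-grey silhouette on top: a tube, body 46 mm wide from y = -67 to +46 mm, then a neck 26 mm wide to y = +67 mm for the cap. A tube lying right has its origin over the tile's origin and its y along the tile's y.
- finial: Bystander, loose: turned brass finial (foot, bulb and pointed tip), 38 mm across, 63 mm tall, standing between the things and the tiles. Origin: centre of its underside, z up.
Not all that is in view belongs to the job. Of the things that look like the paint_pot, take the one that is farthest to the robot's left at the start.

How it is judged:
At the end, for the whole second after the job is handed in: Each of the four things rests, released and still, on its own tile: its centre within 12 mm of the tile's centre, underside on the tile's top, not tilted more than 0.12 rad; both cartons and the tube lie along the outline within 0.2 rad, the tube's cap on the neck (horizontal distance between paint_pot and pot_tile below 0.012 m and z of paint_pot in the frame of pot_tile between 0.002 and 0.009 m and angle between each of paint_pot, short_carton, long_carton, tube's own z axis and vertical below 0.12 rad and linear speed of each of paint_pot, short_carton, long_carton, tube below 0.01 m/s and angular speed of each of paint_pot, short_carton, long_carton, tube below 0.1 rad/s and horizontal distance between short_carton and short_tile below 0.012 m and z of short_carton in the frame of short_tile between 0.002 and 0.009 m and angle between the y axis of short_carton and the y axis of short_tile, either way round below 0.2 rad and horizontal distance between long_carton and long_tile below 0.012 m and z of long_carton in the frame of long_tile between 0.002 and 0.009 m and angle between the y axis of long_carton and the y axis of long_tile, either way round below 0.2 rad and horizontal distance between tube and tube_tile below 0.012 m and z of tube in the frame of tube_tile between 0.002 and 0.009 m and angle between the y axis of tube and the y axis of tube_tile, either way round below 0.2 rad and y of tube_cap in the frame of tube_tile above 0.03 m); the robot touches nothing.
It fails at once if the brass finial is pushed more than 20 mm or tipped (distance of finial from where it was at the start of the episode above 0.02 m or angle between finial's own z axis and vertical above 0.3 rad).
It also fails if it takes over 120 s, if anything falls off the work surface, if the arm or the gripper's body presses on something with over 40 N, if the wrist force passes 120 N, or if a joint passes its speed limit or range.

## Robot

A 7-joint arm with a two-finger parallel gripper is mounted at the origin on a cart in front of the work surface, level with it; the furniture and walls round the work are solid. World frame = base frame: x ahead of the robot, y to its left, z up, the work surface at z = 0. Lengths are in m, angles in rad, forces in N, time in s.
With the tool pointing down it reaches from about 0.425 to 0.825 m from the base axis. Payload 3.6 kg.
Tool frame: the origin (TCP) lies midway between the tips of the shut fingers; the grasp point (between the pads) lies 19 mm behind it; z points along the fingers, y is the line along which they close (so a half turn about z gives the same grasp; the last joint's range is limited). The gripper opens to 85 mm and grips with 20 to 120 N. Pads are 22 mm wide; open, the fingers measure 114 mm over their backs; the gripper's body (76 mm by 85 mm) begins 54 mm behind the grasp point. The pads swing forward as they close: fully open they stand 13 mm farther back than shut.
Start: joints at [-1.292, 0.615, -0.013, 1.423, 0.008, 1.103, -0.04], TCP at [0.195, 0.62, 0.231] pointing down, gripper open.
Joint ranges: [-3.12, 3.12], [-0.3, 2.06], [-1.34, 1.32], [0.26, 2.42], [-1.36, 4.5], [0.01, 1.98], [-2.84, 2.84]. Speed limits (rad/s): [2.79, 2.79, 3.14, 3.14, 3.14, 3.14, 3.14].

## Interface

Orientations are given as a unit quaternion [x, y, z, w].
In Python, from workcell import env, vision, spotter gives the robot as it stands.
- The arm moves only by the shell command python3 -m inch 'ROWS' [OPENING] [FORCE]. ROWS is JSON, a list that holds one entry, the list of rows, each a list of 6 numbers: the shift along the world's x, y, z as a fraction of full scale, then the turn, a rotation vector about the world's x, y, z as a fraction of full scale. In form: [[[tx, ty, tz, wx, wy, wz], ...]]. A call has 1 to 20 rows; each row shifts and turns the commanded pose from where the row before left it; what a row does not reach is not made up. Full scale, the value 1, is 2 cm for a shift and 0.08 rad for a turn. A row lasts 1/8 s, in which the tool goes at most 62.5 mm and 10.7 degrees, less where a joint would pass 70% of its speed; a pose out of reach is approached as far as the arm can. A call with a number of a shift or a turn outside -1 to 1 is refused whole. A call with a gripper value outside its range is refused whole. OPENING is the opening, from -1 (shut) to 1 (fully open), set as the call begins (- or left out, the last holds). The fingers move at their own pace and stop on an object; FORCE is the grip in N (left out, the last holds). Time passes only in rows, so rows that do not move let the fingers close. It gives the time, the measured TCP pose, the force, the opening and the grip force at its end, in the units of the state.
- env.state(): the state, without advancing time (a new reading comes with each control period).
- vision.camera(name): name is "side" or "top" or "wrist"; returns (picture, depth): 384x512x3 uint8, blue, green, red; 384x512 float32, m along the optical axis (not along the pixel's ray), 0 where there is no reading.
- vision.get_calibration(name): a dict with "vertical_fov" (degrees; the focal length in pixels is half the picture's height over the tangent of half this angle, whatever the lens; pixels are square), "cx", "cy" (the principal point, pixels), "R" (3x3) and "t" (3): a world point X has camera coordinates R X + t. Camera axes: x right, y down, z forward; pixel columns grow to the right and rows downward; lengths in m; the calibration is good to about 2 mm. A picture is of the moment at which its call begins: read the wrist's pose just before it. get_calibration takes no time and is no camera call; for the wrist camera it gives the pose at the moment of the call.
- env.sign_off(): hands the job in; it is judged then, once.
Trained networks look in the newest picture that a camera, given by its name, has taken for a name from the list of things; names that differ only in an ending like _2 or _b are one class to them, and where a whole thing is asked for, a point or a joint stands for the part that bears it (a point fixed in the world has none). Each returns a list of dicts, best first, with "conf" (0 to 1); they miss things now and then, are a little off and sometimes report something else, mostly with a low value. They report only what shows in the picture. A call takes as long as a camera call. They do not tell look-alikes from the thing itself.
- spotter.find_in(camera, name): "rect" ([left, top, right, bottom] in pixels, round what is visible of it).
- spotter.mark_of(camera, name): "at" ([column, row] in pixels: a listed point, or the origin of a listed thing).
The state is a dict: "clock": time; "joint_positions": joint angles; "joint_vel": joint speeds; "tau": joint torques, N m; "tcp_pos": TCP position; "tool_rot": TCP orientation; "force": force on the tool from outside, world axes, zero at the start; "torque": the same for the moment, N m; "finger_gap": finger opening in m; "grasp_force": force on a finger pad.
Only numpy, scipy, OpenCV 4.12 (cv2) and the standard library are available. Lean on these libraries where they do the work, as an engineer would, in place of code of your own. Each camera call takes 0.05 s, during which the arm holds its last target. There are 200 camera calls.

## Working session

There is one attempt and no reset: what is moved stays moved. The work goes in short steps, Python scripts to look and compute and a shell command to move; the robot and the scene stay as the last step left them, time stands still between calls to the robot, and variables do not carry over. Pictures are saved under pics/ and viewed, at most 14 in all, crops included, and the job is handed in when it is done.

```bash
ls; mkdir -p pics
python3 - <<'E'
from workcell import env, vision, spotter
import cv2
for c in ("top","side"):
    p,d=vision.camera(c); cv2.imwrite(f"pics/{c}0.png",p)
    k=vision.get_calibration(c); print(c,k)
    if c=="top":
        for n in ["paint_pot","short_carton","long_carton","tube","tube_cap","pot_tile","short_tile","long_tile","tube_tile","finial"]:
            print(n,[( [round(v) for v in r["at"]],round(r["conf"],2)) for r in spotter.mark_of(c,n)])
print(env.state())
E
```

```text
pics
top {'vertical_fov': 56.20930151978206, 'cx': 250.52199003296624, 'cy': 191.1397655591551, 'R': array([[-0.02151166, -0.9996204 , -0.01721374],
       [-0.98870807,  0.02382454, -0.14794846],
       [ 0.14830241,  0.01383675, -0.98884526]]), 't': array([-0.02451746,  0.51973444,  0.82308785])}
paint_pot [([238, 135], 0.77), ([217, 255], 0.73), ([147, 150], 0.59), ([286, 164], 0.52)]
short_carton [([198, 154], 0.89), ([197, 223], 0.56)]
long_carton [([150, 227], 0.86)]
tube []
tube_cap [([195, 239], 0.71), ([144, 225], 0.52)]
pot_tile [([256, 222], 0.8)]
short_tile [([150, 227], 0.6), ([351, 216], 0.59)]
long_tile [([329, 150], 0.7)]
tube_tile [([304, 223], 0.98)]
finial [([257, 168], 0.63)]
side {'vertical_fov': 51.61942945293822, 'cx': 253.8724801717487, 'cy': 190.18236874294774, 'R': array([[ 0.99849213,  0.05360283, -0.01184104],
       [ 0.02525652, -0.64009564, -0.76787999],
       [-0.04873994,  0.76642306, -0.64048428]]), 't': array([-0.4948643 ,  0.01169607,  1.04609189])}
{'clock': 0.6, 'joint_positions': array([-1.29246579,  0.61487402, -0.01261186,  1.42341789,  0.00809841,
        1.10340329, -0.04036836]), 'joint_vel': array([-0.00107351, -0.0009214 , -0.00059355,  0.00020472, -0.00053495,
        0.00270704, -0.00108493]), 'tau': array([-6.19384828e-04, -4.68827105e+01,  2.58582244e-01, -1.71254522e+01,
        1.00521973e-02,  1.80145063e-03,  7.42659438e-06]), 'tcp_pos': array([0.19504549, 0.6200067 , 0.23130812]), 'tool_rot': array([ 1.51784804e-01,  9.88413563e-01, -2.31539765e-05, -2.54859649e-05]), 'force': array([-0.58632992,  0.29787001,  0.71034587]), 'torque': array([-0.05501296,  0.00236004,  0.00539191]), 'grasp_force': 0.0, 'finger_gap': 0.0851819728833821}
```

Run:
```python
import cv2
p=cv2.imread("pics/top0.png"); c=p[95:305,100:420]; cv2.imwrite("pics/top0c.png",cv2.resize(c,(800,525),interpolation=cv2.INTER_CUBIC))
```

```text
(no output)
```

View pics/top0c.png

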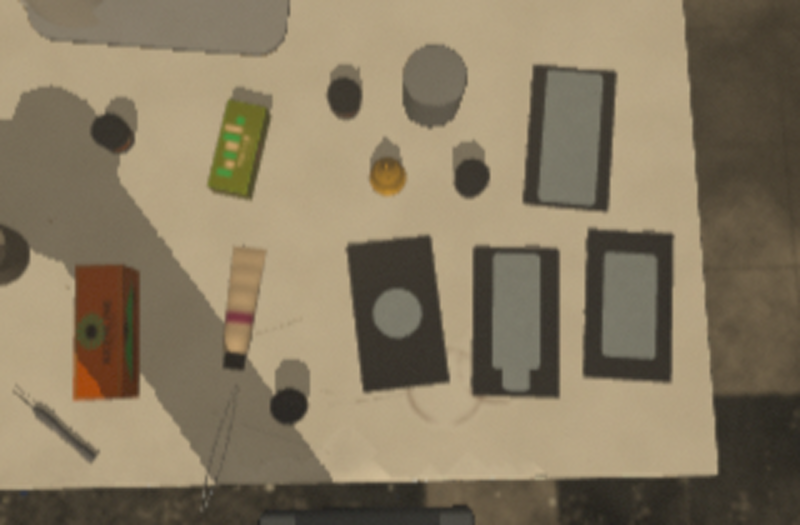

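View pics/side0.png

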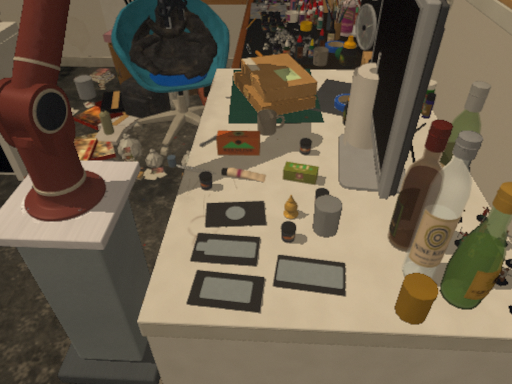

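The top view shows four look-alike pots at about (147,150), (238,135), (286,164) and (217,255). World y grows to the left in this picture, so the one at (147,150) is the farthest left. The green carton is at (196,154), the orange one at (142,227), the tube at (197,218) and the finial at (256,166). The tiles are pot (258,220), tube (306,224), short (351,217) and long (328,150).

```bash
cat > h.py <<'E'
import numpy as np, cv2
from workcell import env, vision, spotter
def cam(k):
    f=192/np.tan(np.radians(k["vertical_fov"])/2); return f,k["cx"],k["cy"],np.array(k["R"]),np.array(k["t"])
def grab(name):
    k=vision.get_calibration(name); p,d=vision.camera(name); return p,d,k
def plane(k,uv,z):
    f,cx,cy,R,t=cam(k); uv=np.asarray(uv,float).reshape(-1,2)
    r=np.c_[(uv-[cx,cy])/f,np.ones(len(uv))]@R; C=-R.T@t
    return (C+r*((z-C[2])/r[:,2])[:,None])
def cloud(d,k):
    f,cx,cy,R,t=cam(k); v,u=np.mgrid[:384,:512]
    X=np.dstack([(u-cx)/f*d,(v-cy)/f*d,d])-t
    w=X@R; w[d==0]=np.nan; return w
def proj(k,X):
    f,cx,cy,R,t=cam(k); c=np.atleast_2d(X)@R.T+t; return c[:,:2]/c[:,2:]*f+[cx,cy]
def rect(pts):
    """centre, long side, short side, yaw of the long side (mod pi)"""
    (c,s,a)=cv2.minAreaRect(np.float32(pts[:,:2]*1000)); a=np.radians(a)
    if s[0]<s[1]: s=s[::-1]; a+=np.pi/2
    return np.round(c,1),np.round(s,1),round((a+np.pi/2)%np.pi-np.pi/2,3)
E
python3 - <<'E'
from h import *
p,d,k=grab("top"); w=cloud(d,k)
z=w[...,2]; print("table z", np.nanmedian(z[270:280,150:200]), np.nanstd(z[270:280,150:200]))
g=cv2.cvtColor(p,cv2.COLOR_BGR2HSV)
def comp(mask,uv):
    n,l=cv2.connectedComponents(mask.astype(np.uint8)); i=l[uv[1],uv[0]]
    v,u=np.where(l==i); return np.c_[u,v],i
for n,uv in dict(pot=(258,220),tube=(306,217),short=(351,217),long=(328,150)).items():
    b=p[uv[1],uv[0]].astype(int); m=(np.abs(p.astype(int)-b).sum(2)<70)
    q,i=comp(m,uv); print(n,"sil",i,rect(plane(k,q,.005)),np.round(plane(k,q,.005).mean(0)*1000,1),len(q))
for n,uv,lo,hi in [("potL",(145,147),.036,.047),("potB",(238,133),.036,.047),("potC",(288,165),.036,.047),("potD",(215,257),.036,.047),("short",(196,154),.028,.04),("long",(137,227),.05,.066),("tube",(197,214),.010,.03),("finial",(256,164),.01,.07)]:
    q,i=comp((z>lo)&(z<hi),uv); zz=z[q[:,1],q[:,0]]; X=plane(k,q,np.median(zz)); 
    print(n,i,len(q),"z",np.round(np.percentile(zz,[10,50,90]),3),rect(X),np.round(X.mean(0)*1000,1))
# tall obstacles
m=(z>.05)&(w[...,0]>.25)&(w[...,0]<.95); 
n,l,s,c=cv2.connectedComponentsWithStats(m.astype(np.uint8))
for i in range(1,n):
    if s[i,4]>40: print(s[i], np.round(np.nanmin(w[l==i],0),2),np.round(np.nanmax(w[l==i],0),2))
cv2.imwrite("pics/crop1.png",cv2.resize(p[120:180,120:320],(800,240),interpolation=cv2.INTER_CUBIC))
E
```

```text
table z 0.0017440411491520193 0.0018223327018807003
pot sil 154 (array([453.1, -54. ]), array([45.3, 45.2]), np.float64(-0.806)) [452.2 -53.9   5. ] 286
tube sil 153 (array([ 442.2, -170. ]), array([132. ,  44.5]), np.float64(-0.048)) [ 444.9 -170.3    5. ] 954
short sil 156 (array([ 454.9, -281.8]), array([101.4,  51.4]), np.float64(-0.084)) [ 454.7 -281.6    5. ] 868
long sil 78 (array([ 628.9, -233.7]), array([142.6,  56.6]), np.float64(-0.12)) [ 626.  -233.2    5. ] 1192
potL 34 153 z [0.041 0.043 0.045] (array([633.7, 223.7]), array([34.3, 32.5]), np.float64(0.469)) [633.6 223.7  42.8]
potB 18 151 z [0.04  0.043 0.045] (array([664.2,  -7.7]), array([33. , 31.9]), np.float64(-0.019)) [663.7  -7.1  42.5]
potC 55 157 z [0.04  0.042 0.044] (array([ 578.6, -129.1]), array([32.1, 31.3]), np.float64(-0.034)) [ 579.1 -128.9   42.5]
potD 112 165 z [0.041 0.043 0.045] (array([364.5,  49.5]), array([32.7, 29.7]), np.float64(1.55)) [364.4  49.9  43. ]
short 60 602 z [0.034 0.035 0.037] (array([615.4,  98.7]), array([91.1, 40.8]), np.float64(-0.236)) [615.3  98.8  35.5]
long 42 1093 z [0.057 0.06  0.062] (array([436.9, 222.2]), array([124.7,  47.3]), np.float64(0.001)) [436.2 222.5  59.6]
tube 70 428 z [0.012 0.018 0.023] (array([450.5,  99.3]), array([100.8,  28.8]), np.float64(-0.139)) [449.6  99.3  18.3]
finial 39 138 z [0.03  0.038 0.052] (array([585.4, -47.4]), array([31.5, 29.8]), np.float64(1.546)) [585.  -47.4  38.1]
[    0     0   305   101 22082] [ 0.75 -0.16  0.05] [0.94 0.56 0.37]
[ 308    0   57   71 2527] [ 0.82 -0.31  0.05] [ 0.91 -0.19  0.29]
[347  53  29  29 628] [ 0.78 -0.34  0.05] [ 0.84 -0.28  0.09]
[ 52  65  35  32 804] [0.76 0.36 0.05] [0.83 0.43 0.13]
[261 113  26  28 589] [ 0.64 -0.12  0.05] [ 0.7  -0.06  0.09]
[   0  124   48   96 3152] [0.46 0.45 0.05] [0.68 0.55 0.1 ]
[ 76 173  29  35 208] [0.49 0.31 0.05] [0.57 0.37 0.07]
[ 129  201   22   55 1093] [0.37 0.2  0.05] [0.5  0.25 0.06]
```

View pics/crop1.png

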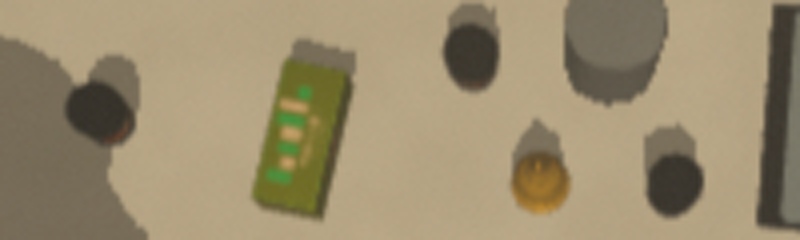

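```bash
python3 -m inch '[[[1,-0.9,0,0,0,0],[1,-0.9,0,0,0,0],[1,-0.9,0,0,0,0],[1,-0.9,0,0,0,0],[1,-0.9,0,0,0,0],[1,-0.9,0,0,0,0],[1,-0.9,0,0,0,0],[1,-0.9,0,0,0,0],[1,-0.9,0,0,0,0],[1,-0.9,0,0,0,0],[1,-0.9,0,0,0,0],[1,-0.9,0,0,0,0],[1,-0.9,0,0,0,0],[1,-0.9,0,0,0,0],[1,-0.9,0,0,0,0],[1,-0.9,0,0,0,0],[1,-0.9,0,0,0,0],[1,-0.9,0,0,0,0],[1,-0.9,0,0,0,0],[0,0,0,0,0,0]]]' 1 40
python3 - <<'E'
from h import *
p,d,k=grab("wrist"); cv2.imwrite("pics/w1.png",p); print(k)
print(proj(k,[[.6337,.2237,.042],[.615,.099,.034],[.437,.222,.058]]))
q,d,kk=grab("top"); w=cloud(d,kk); z=w[...,2]
print([(r["at"],r["conf"]) for r in spotter.mark_of("wrist","paint_pot")] if False else "")
E
```

```text
clock: 3.15
tcp_pos: [0.5768, 0.2752, 0.2311]
tool_rot: [0.154, 0.988, -0.001, 0.001]
force: [-1.5, 0.8, 0.3]
finger_gap: 0.0855
grasp_force: 0.0
{'vertical_fov': 71.69996676050943, 'cx': 253.63776212075547, 'cy': 190.04039929615763, 'R': array([[ 0.30574707,  0.95211201, -0.00120489],
       [ 0.90063555, -0.28880574,  0.32472581],
       [ 0.30882736, -0.10036913, -0.94580743]]), 't': array([-0.43736808, -0.48238407,  0.22967514])}
[[231.19221188 217.38925436]
 [144.45343645 228.01929882]
 [168.18077225  66.10599666]]
```

View pics/w1.png

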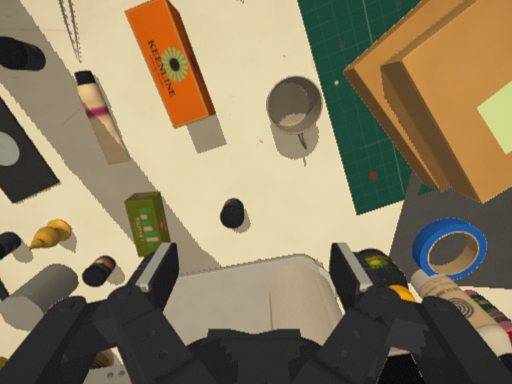

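The wrist view shows the left pot at (232,213), about where the top estimate put it (231,217). The green carton is at (147,225), the tube at (103,117) and the orange carton at (170,62). I'll refine these poses with wrist depth.

```bash
cat >> h.py <<'E'
def blob(w,k,guess,lo,hi,uv=None):
    z=w[...,2]; u,v=np.round(proj(k,guess)[0]).astype(int) if uv is None else uv
    n,l=cv2.connectedComponents(((z>lo)&(z<hi)).astype(np.uint8)); i=l[v,u]
    X=w[l==i]; return i,len(X),np.round(np.percentile(X[:,2],[10,50,90]),3),rect(X),np.round(X.mean(0)*1000,1)
E
python3 - <<'E'
from h import *
p,d,k=grab("wrist"); w=cloud(d,k); print(np.nanmedian(w[230:260,180:210,2]))
for n,g,lo,hi in [("pot",[.6337,.2237,.042],.036,.047),("short",[.615,.099,.034],.028,.04),("long",[.437,.222,.058],.05,.066),("tube",[.45,.099,.018],.009,.03)]:
    print(n,blob(w,k,g,lo,hi))
E
```

```text
-0.0003326419058148752
pot (np.int32(16), 443, array([0.039, 0.041, 0.042]), (array([635. , 222.9]), array([33.8, 32.7]), np.float64(-1.019)), array([634.1, 223.8,  41. ]))
short (np.int32(31), 1568, array([0.033, 0.034, 0.035]), (array([616.9,  98.1]), array([90.7, 40.5]), np.float64(-0.231)), array([611.3,  99.7,  33.5]))
long (np.int32(1), 5334, array([0.057, 0.058, 0.059]), (array([437.5, 222.3]), array([125.4,  45.4]), np.float64(0.012)), array([433.7, 223.2,  57.8]))
tube (np.int32(4), 1603, array([0.011, 0.017, 0.021]), (array([450.4, 100.6]), array([99.6, 29.1]), np.float64(-0.165)), array([447.7, 102.2,  16.4]))
```

```bash
python3 -m inch '[[[0.97,-0.87,-1,0,0,0],[0.97,-0.87,-1,0,0,0],[0.97,-0.87,-1,0,0,0],[0,0,-1,0,0,0],[0,0,-1,0,0,0],[0,0,-1,0,0,0],[0,0,-1,0,0,0],[0,0,-1,0,0,0],[0,0,-1,0,0,0],[0,0,-1,0,0,0],[0,0,-0.85,0,0,0],[0,0,0,0,0,0],[0,0,0,0,0,0]]]' 1 30; python3 -m inch '[[[0,0,0,0,0,0],[0,0,0,0,0,0],[0,0,0,0,0,0],[0,0,0,0,0,0],[0,0,0,0,0,0],[0,0,0,0,0,0],[0,0,0,0,0,0],[0,0,0,0,0,0]]]' -1 30
```

```text
clock: 4.92
tcp_pos: [0.6338, 0.226, 0.0148]
tool_rot: [0.152, 0.988, 0.0, 0.001]
force: [1.0, 0.3, 0.4]
finger_gap: 0.0854
grasp_force: 0.0
clock: 5.92
tcp_pos: [0.6335, 0.2258, 0.0148]
tool_rot: [0.152, 0.988, 0.0, 0.0]
force: [-1.3, -1.0, 6.3]
finger_gap: 0.0322
grasp_force: 29.8
```

```bash
python3 -m inch '[[[0,0,1,0,0,0],[0,0,1,0,0,0],[0,0,1,0,0,0],[0,0,1,0,0,0],[0,0,1,0,0,0],[-0.65,-1,0.5,0,0,0],[-0.65,-1,0,0,0,0],[-0.65,-1,0,0,0,0],[-0.65,-1,0,0,0,0],[-0.65,-1,0,0,0,0],[-0.65,-1,0,0,0,0],[-0.65,-1,0,0,0,0],[-0.65,-1,0,0,0,0],[-0.65,-1,0,0,0,0],[-0.65,-1,0,0,0,0],[-0.65,-1,0,0,0,0],[-0.65,-1,0,0,0,0],[-0.65,-1,0,0,0,0],[-0.65,-1,0,0,0,0],[0,0,0,0,0,0]]]' -1 30
python3 - <<'E'
from h import *
p,d,k=grab("wrist"); cv2.imwrite("pics/w2.png",p); w=cloud(d,k); z=w[...,2]
for n,g in [("long",[.628,-.233,.005]),("tube",[.442,-.17,.005]),("short",[.455,-.282,.005]),("pot",[.453,-.054,.005])]: print(n,proj(k,g))
E
```

```text
clock: 8.43
tcp_pos: [0.4506, -0.0559, 0.1251]
tool_rot: [0.154, 0.988, -0.0, 0.0]
force: [0.1, 0.0, 0.2]
finger_gap: 0.0324
grasp_force: 30.0
long [[166.57729278 346.54211982]]
tube [[150.23124704 207.70241464]]
short [[ 64.1692267  245.88051553]]
pot [[256.8804953  185.59254662]]
```

View pics/w2.png

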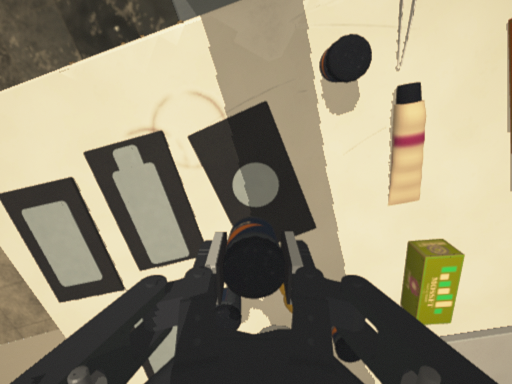

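The pot is held upright at (252,260). The tile's disc shows at (256,184), within 2 px of the prediction, so I'll lower it.

```bash
python3 -m inch '[[[0.05,0.1,-1,0,0,0],[0,0,-1,0,0,0],[0,0,-1,0,0,0],[0,0,-1,0,0,0],[0,0,-0.7,0,0,0],[0,0,-0.4,0,0,0],[0,0,-0.12,0,0,0],[0,0,0,0,0,0],[0,0,0,0,0,0]]]' -1 30; python3 -m inch '[[[0,0,0,0,0,0],[0,0,0,0,0,0],[0,0,0,0,0,0],[0,0,0,0,0,0],[0,0,0,0,0,0],[0,0,0,0,0,0]]]' 1 30
python3 - <<'E'
from h import *
p=cv2.imread("pics/w2.png");
E
```

```text
clock: 9.6
tcp_pos: [0.4526, -0.0523, 0.0203]
tool_rot: [0.152, 0.988, 0.0, 0.001]
force: [-0.4, 0.2, -0.5]
finger_gap: 0.032
grasp_force: 30.0
clock: 10.35
tcp_pos: [0.4522, -0.0522, 0.0199]
tool_rot: [0.152, 0.988, -0.0, -0.0]
force: [0.4, 0.5, 0.1]
finger_gap: 0.0855
grasp_force: 0.0
```

```bash
python3 -m inch '[[[0,0,1,0,0,0],[0,0,1,0,0,0],[0,0,1,0,0,0],[0,0,1,0,0,0],[0,0,1,0,0,0],[0,0.95,1,0,0,0],[0,0.95,0.5,0,0,0],[0,0.95,0,0,0,0.2],[0,0.95,0,0,0,0.3],[0,0.95,0,0,0,0.3],[0,0.95,0,0,0,0.3],[0,0.95,0,0,0,0.4],[0,0.95,0,0,0,0.4],[0,0,0,0,0,0]]]' 1 30
python3 - <<'E'
from h import *
p,d,k=grab("wrist"); cv2.imwrite("pics/w3.png",p); w=cloud(d,k); np.save("w3.npy",w)
print(proj(k,[.45,.1,.012]),[ (r["at"],r["conf"]) for r in spotter.mark_of("wrist","tube")],[ (r["at"],r["conf"]) for r in spotter.mark_of("wrist","tube_cap")])
for lo in (.005,.009): print(blob(w,k,[.45,.1,.018],lo,.03))
q,d,k=grab("top"); w=cloud(d,k); print("pot",blob(w,k,[.453,-.054,.047],.04,.055))
E
```

```text
clock: 12.1
tcp_pos: [0.4522, 0.1019, 0.1499]
tool_rot: [0.074, 0.997, 0.0, 0.0]
force: [-0.1, -0.3, 0.6]
finger_gap: 0.0852
grasp_force: 0.0
[[252.20195412 177.63554707]] [([250.8, 183.5], 0.61)] [([251.1, 139.1], 0.91)]
(np.int32(42), 2254, array([0.008, 0.016, 0.021]), (array([457.4,  97.9]), array([114.4,  30.6]), np.float64(-0.135)), array([453.1,  98.4,  15.5]))
(np.int32(32), 1964, array([0.011, 0.017, 0.021]), (array([449.9,  98.8]), array([99.3, 28.5]), np.float64(-0.136)), array([446.5,  99.3,  16.8]))
pot (np.int32(20), 165, array([0.046, 0.047, 0.049]), (array([453.8, -52.7]), array([33.6, 31.6]), np.float64(-1.133)), array([453.9, -52.9,  47.4]))
```

View pics/w3.png

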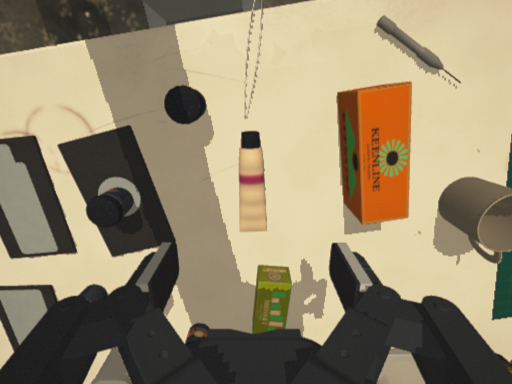

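The tube lies at (251,183) with its cap at (251,139), and the pot stands centred on its disc. Next is the tube grasp.

```bash
python3 -m inch '[[[0.43,-0.22,-1,0,0,0.15],[0,0,-1,0,0,0],[0,0,-1,0,0,0],[0,0,-1,0,0,0],[0,0,-1,0,0,0],[0,0,-1,0,0,0],[0,0,-0.8,0,0,0],[0,0,-0.4,0,0,0],[0,0,-0.25,0,0,0],[0,0,0,0,0,0],[0,0,0,0,0,0]]]' 1 30; python3 -m inch '[[[0,0,0,0,0,0],[0,0,0,0,0,0],[0,0,0,0,0,0],[0,0,0,0,0,0],[0,0,0,0,0,0],[0,0,0,0,0,0],[0,0,0,0,0,0],[0,0,0,0,0,0]]]' -1 30
```

```text
clock: 13.68
tcp_pos: [0.4612, 0.0954, 0.0013]
tool_rot: [0.07, 0.998, 0.0, 0.0]
force: [0.5, 0.1, -1.2]
finger_gap: 0.0851
grasp_force: 0.0
clock: 14.68
tcp_pos: [0.4611, 0.0957, 0.0012]
tool_rot: [0.07, 0.998, 0.0, 0.0]
force: [-0.5, 1.7, 5.3]
finger_gap: 0.0276
grasp_force: 29.6
```

```bash
python3 -m inch '[[[0,0,1,0,0,0],[0,0,1,0,0,0],[0,0,1,0,0,0],[0,0,1,0,0,0],[0,0,1,0,0,0],[-0.07,-0.95,0.5,0,0,0.2],[-0.07,-0.95,0,0,0,0.3],[-0.07,-0.95,0,0,0,0.3],[-0.07,-0.95,0,0,0,0.29],[-0.07,-0.95,0,0,0,0],[-0.07,-0.95,0,0,0,0],[-0.07,-0.95,0,0,0,0],[-0.07,-0.95,0,0,0,0],[-0.07,-0.95,0,0,0,0],[-0.07,-0.95,0,0,0,0],[-0.07,-0.95,0,0,0,0],[-0.07,-0.95,0,0,0,0],[-0.07,-0.95,0,0,0,0],[-0.07,-0.95,0,0,0,0],[0,0,0,0,0,0]]]' -1 30
python3 - <<'E'
from h import *
s=env.state();print(s["tcp_pos"],s["tool_rot"])
p,d,k=grab("wrist"); cv2.imwrite("pics/w4.png",p); w=cloud(d,k)
print(proj(k,[.442,-.17,.005]))
q,d,kk=grab("top"); cv2.imwrite("pics/t4.png",cv2.resize(q[100:300,100:400],(750,500)))
wt=cloud(d,kk)
for uv in [(351,217),(328,150)]: # refined silhouettes, top
    m=(np.abs(q.astype(int)-q[uv[1],uv[0]].astype(int)).sum(2)<40).astype(np.uint8); m=cv2.morphologyEx(m,cv2.MORPH_OPEN,np.ones((5,5)))
    n,l=cv2.connectedComponents(m); v,u=np.where(l==l[uv[1],uv[0]]); print(rect(plane(kk,np.c_[u,v],.005)))
E
```

```text
clock: 17.18
tcp_pos: [0.4403, -0.1722, 0.1104]
tool_rot: [0.028, 1.0, -0.0, -0.001]
force: [0.1, 0.1, -0.8]
finger_gap: 0.0277
grasp_force: 29.9
[ 0.44030743 -0.17222193  0.11035166] [ 2.84836133e-02  9.99593920e-01 -3.63531782e-04 -7.38979000e-04]
[[256.79107588 190.41247029]]
(array([ 306.9, -395.3]), array([479.6, 440.7]), np.float64(1.271))
(array([ 634.6, -234.5]), array([117.,  55.]), np.float64(-0.118))
```

View pics/w4.png

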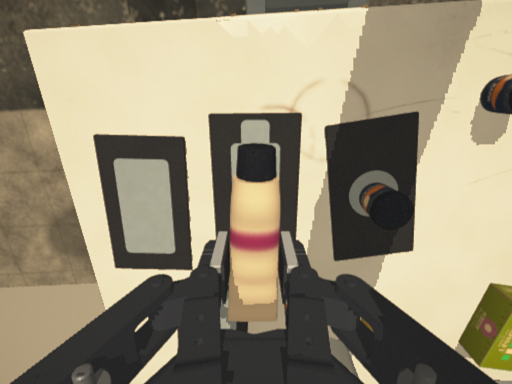

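The tube is held straight with its cap at (257,160), pointing to the outline's neck at (255,130). The tile's far edge is at about (208–302, 114). I'll check the offsets numerically.

Run:
```python
from h import *
k=vision.get_calibration("wrist")
print("tile edge",plane(k,[[208,114],[302,112.5]],.005), "neck end",plane(k,[[241,121],[269,120]],.005), "short tile",plane(k,[[95,135],[185,137],[192,270],[115,268]],.005))
print("cap end",plane(k,[[257,144]],.119),"cap/body",plane(k,[[237,180],[276,180]],.121))
```

```text
tile edge [[ 0.36779963 -0.20762912  0.005     ]
 [ 0.37107535 -0.12333447  0.005     ]] neck end [[ 0.37549174 -0.17846514  0.005     ]
 [ 0.3759883  -0.15311632  0.005     ]] short tile [[ 0.38068526 -0.3134613   0.005     ]
 [ 0.38698611 -0.23104894  0.005     ]
 [ 0.53096345 -0.2431954   0.005     ]
 [ 0.52377673 -0.32696922  0.005     ]]
cap end [[ 0.37896599 -0.1656289   0.119     ]] cap/body [[ 0.39665781 -0.17691006  0.121     ]
 [ 0.39775732 -0.15674466  0.121     ]]
```

```bash
python3 -m inch '[[[0.1,0.07,-1,0,0,0],[0,0,-1,0,0,0],[0,0,-1,0,0,0],[0,0,-1,0,0,0],[0,0,-0.6,0,0,0],[0,0,-0.4,0,0,0],[0,0,-0.15,0,0,0],[0,0,0,0,0,0],[0,0,0,0,0,0]]]' -1 30; python3 -m inch '[[[0,0,0,0,0,0],[0,0,0,0,0,0],[0,0,0,0,0,0],[0,0,0,0,0,0],[0,0,0,0,0,0],[0,0,0,0,0,0]]]' 1 30
python3 -m inch '[[[0,0,1,0,0,0],[0,0,1,0,0,0],[0,0,1,0,0,0],[0,0,1,0,0,0],[0.8,0.95,1,0,0,-0.3],[0.8,0.95,0.5,0,0,-0.4],[0.8,0.95,0,0,0,-0.4],[0.8,0.95,0,0,0,-0.4],[0.8,0.95,0,0,0,-0.3],[0.8,0.95,0,0,0,0],[0.8,0.95,0,0,0,0],[0.8,0.95,0,0,0,0],[0.8,0.95,0,0,0,0],[0.6,1,0,0,0,0],[0.6,1,0,0,0,0],[0,1,0,0,0,0],[0,0,0,0,0,0]]]' 1 30
python3 - <<'E'
from h import *
s=env.state();print(s["tcp_pos"],s["tool_rot"])
p,d,k=grab("wrist"); w=cloud(d,k); print(blob(w,k,[.616,.098,.034],.028,.04))
q,d,kk=grab("top"); w=cloud(d,kk); cv2.imwrite("pics/t5.png",cv2.resize(q[120:280,200:400],(800,640)[:2]) if 0 else cv2.resize(q[120:270,200:400],(800,600),interpolation=cv2.INTER_CUBIC))
print("tube",blob(w,kk,[.445,-.17,.02],.016,.04)); print("finial",blob(w,kk,[.585,-.047,.045],.01,.07))
E
```

```text
clock: 18.4
tcp_pos: [0.4436, -0.1693, 0.0083]
tool_rot: [0.027, 1.0, -0.0, 0.0]
force: [-0.1, -0.0, -0.7]
finger_gap: 0.0274
grasp_force: 29.9
clock: 19.15
tcp_pos: [0.4432, -0.1692, 0.0079]
tool_rot: [0.027, 1.0, -0.0, -0.0]
force: [-0.5, -0.3, 0.5]
finger_gap: 0.0852
grasp_force: 0.0
clock: 21.28
tcp_pos: [0.6103, 0.0649, 0.1177]
tool_rot: [0.097, 0.995, 0.001, -0.001]
force: [-0.2, 0.6, -0.1]
finger_gap: 0.0854
grasp_force: 0.0
[0.61027473 0.06486532 0.11768647] [ 9.65129629e-02  9.95331205e-01  7.00160139e-04 -7.41050063e-04]
(np.int32(8), 4161, array([0.033, 0.034, 0.035]), (array([617.7,  97.7]), array([91.3, 40.2]), np.float64(-0.229)), array([613.9,  98.2,  33.7]))
tube (np.int32(59), 419, array([0.018, 0.023, 0.028]), (array([ 432. , -166.7]), array([101.1,  28.9]), np.float64(-0.11)), array([ 429.1, -166.3,   23.1]))
finial (np.int32(47), 139, array([0.03 , 0.039, 0.052]), (array([586.2, -47.1]), array([30.9, 30.2]), np.float64(-0.888)), array([584.4, -47.2,  39.5]))
```

View pics/t5.png

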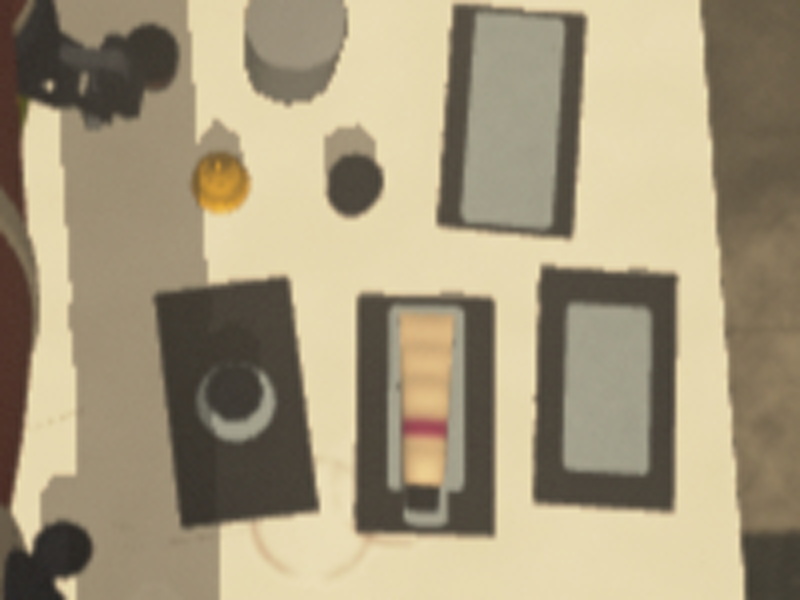

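The tube lies inside its outline with the cap on the neck, and the finial and pot are in place. Next is the short carton.

```bash
python3 -m inch '[[[0.17,0.83,0,0,0,-0.25],[0.17,0.83,0,0,0,-0.21],[0,0,-1,0,0,0],[0,0,-1,0,0,0],[0,0,-1,0,0,0],[0,0,-1,0,0,0],[0,0,-0.8,0,0,0],[0,0,-0.4,0,0,0],[0,0,-0.3,0,0,0],[0,0,0,0,0,0],[0,0,0,0,0,0]]]' 1 30; python3 -m inch '[[[0,0,0,0,0,0],[0,0,0,0,0,0],[0,0,0,0,0,0],[0,0,0,0,0,0],[0,0,0,0,0,0],[0,0,0,0,0,0],[0,0,0,0,0,0],[0,0,0,0,0,0]]]' -1 30
```

```text
clock: 22.75
tcp_pos: [0.6185, 0.0951, 0.0085]
tool_rot: [0.117, 0.993, 0.0, 0.001]
force: [-0.2, 0.5, 0.3]
finger_gap: 0.0854
grasp_force: 0.0
clock: 23.75
tcp_pos: [0.6185, 0.0951, 0.0083]
tool_rot: [0.117, 0.993, 0.0, 0.0]
force: [0.1, 0.5, 5.6]
finger_gap: 0.0394
grasp_force: 32.5
```

```bash
python3 -m inch '[[[0,0,1,0,0,0],[0,0,1,0,0,0],[0,0,1,0,0,0],[0,0,1,0,0,0],[0,0,1,0,0,0],[0,0,1,0,0,0],[-0.43,-0.99,0.3,0,0,0.2],[-0.43,-0.99,0,0,0,0.3],[-0.43,-0.99,0,0,0,0.3],[-0.43,-0.99,0,0,0,0.3],[-0.43,-0.99,0,0,0,0.3],[-0.43,-0.99,0,0,0,0.3],[-0.43,-0.99,0,0,0,0.18],[-0.43,-0.99,0,0,0,0],[-0.43,-0.99,0,0,0,0],[-0.43,-0.99,0,0,0,0],[-0.43,-0.99,0,0,0,0],[-0.43,-0.99,0,0,0,0],[-0.43,-0.99,0,0,0,0],[-0.43,-0.99,0,0,0,0]]]' -1 30;  python3 -m inch '[[[-0.43,-0.99,0,0,0,0],[-0.43,-0.99,0,0,0,0],[-0.43,-0.99,0,0,0,0],[-0.43,-0.99,0,0,0,0],[-0.43,-0.99,0,0,0,0],[0,0,0,0,0,0]]]'
python3 - <<'E'
from h import *
p,d,k=grab("wrist"); cv2.imwrite("pics/w6.png",p); w=cloud(d,k)
print(blob(w,k,[.456,-.281,.155],.146,.162,(250,240)))
for z in(.146,): print(proj(k,[.455,-.281,.005]))
E
```

```text
clock: 26.25
tcp_pos: [0.4973, -0.1831, 0.1351]
tool_rot: [0.042, 0.999, -0.0, 0.0]
force: [0.7, -0.1, 1.0]
finger_gap: 0.0395
grasp_force: 32.0
clock: 27.0
tcp_pos: [0.4535, -0.2833, 0.1348]
tool_rot: [0.044, 0.999, -0.001, 0.0]
force: [0.5, -0.5, -0.1]
finger_gap: 0.0392
grasp_force: 32.0
(np.int32(1), 12783, array([0.159, 0.16 , 0.161]), (array([ 449.5, -283.2]), array([93.6, 64.1]), np.float64(0.205)), array([ 443.8, -283.2,  159.7]))
[[256.83405676 182.53726426]]
```

View pics/w6.png

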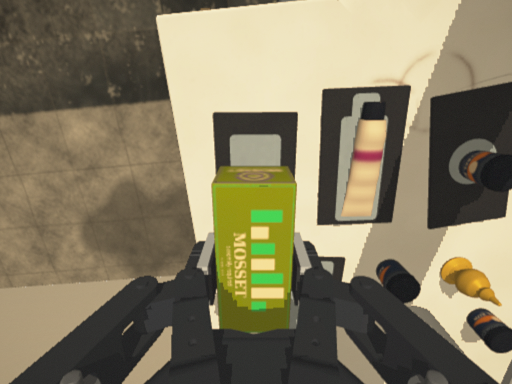

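The carton at (254,250) is parallel to its tile, whose far edge is at (214–298, 113). The tube and pot are still well placed. Lowering the carton.

```bash
python3 -m inch '[[[0.1,0.08,-1,0,0,0],[0,0,-1,0,0,0],[0,0,-1,0,0,0],[0,0,-1,0,0,0],[0,0,-1,0,0,0],[0,0,-0.6,0,0,0],[0,0,-0.4,0,0,0],[0,0,-0.02,0,0,0],[0,0,0,0,0,0]]]' -1 30; python3 -m inch '[[[0,0,0,0,0,0],[0,0,0,0,0,0],[0,0,0,0,0,0],[0,0,0,0,0,0],[0,0,0,0,0,0],[0,0,0,0,0,0]]]' 1 30
python3 -m inch '[[[0,0,1,0,0,0],[0,0,1,0,0,0],[0,0,1,0,0,0],[0,0,1,0,0,0],[0,1,1,0,0,0],[0,1,0.6,0,0,0],[0,1,0,0,0,0.3],[0,1,0,0,0,0.3],[0,1,0,0,0,0.3],[0,1,0,0,0,0.3],[0,1,0,0,0,0],[0,1,0,0,0,0],[0,1,0,0,0,0],[0,1,0,0,0,0],[0,1,0,0,0,0],[0,1,0,0,0,0],[0,1,0,0,0,0],[0,1,0,0,0,0],[0,1,0,0,0,0],[0,1,0,0,0,0]]]' 1 30
python3 -m inch '[[[0,1,0,0,0,0],[0,1,0,0,0,0],[0,1,0,0,0,0],[0,1,0,0,0,0],[0,1,0,0,0,0],[0,1,0,0,0,0],[0,0,0,0,0,0]]]'
python3 - <<'E'
from h import *
s=env.state();print(s["tcp_pos"],s["tool_rot"])
p,d,k=grab("wrist"); w=cloud(d,k); print(blob(w,k,[.437,.222,.058],.05,.066))
q,d,kk=grab("top"); w=cloud(d,kk)
print("short",blob(w,kk,[.455,-.281,.039],.033,.047))
E
```

```text
clock: 28.18
tcp_pos: [0.4569, -0.2797, 0.0139]
tool_rot: [0.042, 0.999, -0.0, 0.0]
force: [0.6, 0.2, -0.1]
finger_gap: 0.0393
grasp_force: 32.1
clock: 28.92
tcp_pos: [0.4566, -0.2796, 0.0135]
tool_rot: [0.042, 0.999, -0.0, -0.0]
force: [0.2, 0.5, -0.6]
finger_gap: 0.0855
grasp_force: 0.0
clock: 31.42
tcp_pos: [0.4563, 0.0417, 0.1253]
tool_rot: [-0.007, 1.0, -0.0, -0.0]
force: [-0.1, 0.4, -0.4]
finger_gap: 0.0854
grasp_force: 0.0
clock: 32.3
tcp_pos: [0.456, 0.1626, 0.1253]
tool_rot: [-0.008, 1.0, 0.0, -0.0]
force: [-1.1, -0.4, 0.1]
finger_gap: 0.0853
grasp_force: 0.0
[0.45599426 0.16259867 0.1252861 ] [-8.22001764e-03  9.99966122e-01  4.06328413e-04 -1.42107504e-04]
(np.int32(1), 7994, array([0.057, 0.058, 0.059]), (array([437.9, 222.2]), array([125.2,  45.6]), np.float64(0.012)), array([431.3, 221.1,  57.7]))
short (np.int32(51), 679, array([0.038, 0.04 , 0.042]), (array([ 454.3, -277.9]), array([90.2, 40.6]), np.float64(-0.067)), array([ 453.5, -277.8,   40. ]))
```

```bash
python3 -m inch '[[[-0.3,1,0,0,0,0],[-0.3,1,0,0,0,0],[-0.3,1,0,0,0,0],[0,0,-1,0,0,0],[0,0,-1,0,0,0],[0,0,-1,0,0,0],[0,0,-1,0,0,0],[0,0,-0.8,0,0,0],[0,0,-0.4,0,0,0],[0,0,0,0,0,0],[0,0,0,0,0,0]]]' 1 40; python3 -m inch '[[[0,0,0,0,0,0],[0,0,0,0,0,0],[0,0,0,0,0,0],[0,0,0,0,0,0],[0,0,0,0,0,0],[0,0,0,0,0,0],[0,0,0,0,0,0],[0,0,0,0,0,0]]]' -1 40
```

```text
clock: 33.78
tcp_pos: [0.4391, 0.2203, 0.022]
tool_rot: [-0.006, 1.0, 0.0, 0.0]
force: [0.8, 0.4, 0.3]
finger_gap: 0.0855
grasp_force: 0.0
clock: 34.78
tcp_pos: [0.439, 0.2209, 0.022]
tool_rot: [-0.006, 1.0, 0.0, 0.001]
force: [-0.4, -0.4, 5.0]
finger_gap: 0.0444
grasp_force: 41.8
```

```bash
python3 -m inch '[[[0,0,1,0,0,0],[0,0,1,0,0,0],[0,0,1,0,0,0],[0,0,1,0,0,0],[0,0,1,0,0,0],[0,0,1,0,0,0],[0.41,-0.98,0.3,0,0,-0.2],[0.41,-0.98,0,0,0,-0.3],[0.41,-0.98,0,0,0,-0.3],[0.41,-0.98,0,0,0,-0.3],[0.41,-0.98,0,0,0,-0.3],[0.41,-0.98,0,0,0,-0.25],[0.41,-0.98,0,0,0,0],[0.41,-0.98,0,0,0,0],[0.41,-0.98,0,0,0,0],[0.41,-0.98,0,0,0,0],[0.41,-0.98,0,0,0,0],[0.41,-0.98,0,0,0,0],[0.41,-0.98,0,0,0,0],[0.41,-0.98,0,0,0,0]]]' -1 40; python3 -m inch '[[[0.41,-0.98,0,0,0,0],[0.41,-0.98,0,0,0,0],[0.41,-0.98,0,0,0,0],[0.41,-0.98,0,0,0,0],[0.41,-0.98,0,0,0,0],[0.41,-0.98,0,0,0,0],[0.41,-0.98,0,0,0,0],[0.41,-0.98,0,0,0,0],[0.41,-0.98,0,0,0,0],[0,0,0,0,0,0]]]'
python3 - <<'E'
from h import *
s=env.state();print(s["tcp_pos"],s["tool_rot"])
kt=vision.get_calibration("top")
for n,c in (("tile",[(455,5),(586,14),(572,237),(437,223)]),("sil",[(475,11),(563,18),(551,229),(461,219)])):
    print(n,rect(plane(kt,np.array(c)/4+[200,120]-.375,.005)))
p,d,k=grab("wrist"); cv2.imwrite("pics/w7.png",p); print(proj(k,[.628,-.233,.005]))
E
```

```text
clock: 37.28
tcp_pos: [0.5538, -0.0552, 0.1473]
tool_rot: [0.06, 0.998, -0.0, -0.0]
force: [-0.9, 0.8, -0.5]
finger_gap: 0.0446
grasp_force: 41.1
clock: 38.52
tcp_pos: [0.627, -0.2334, 0.1471]
tool_rot: [0.062, 0.998, -0.001, -0.0]
force: [-0.3, 0.2, -0.8]
finger_gap: 0.0443
grasp_force: 41.1
[ 0.62701551 -0.23342948  0.1470552 ] [ 6.16505562e-02  9.98097414e-01 -8.58599863e-04 -1.57285592e-04]
tile (array([ 626.6, -233. ]), array([145.2,  84.2]), np.float64(-0.12))
sil (array([ 626.2, -233.1]), array([137.4,  56.2]), np.float64(-0.113))
[[254.97943015 179.00549428]]
```

View pics/w7.png

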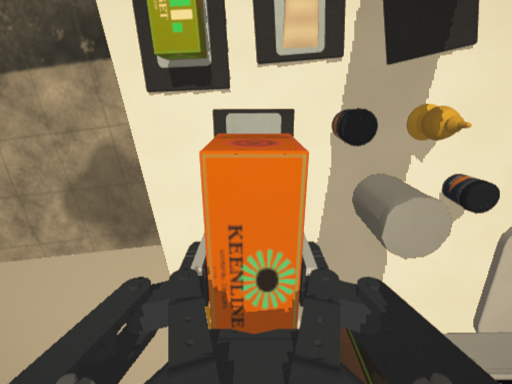

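The orange carton is parallel to its tile, whose far edge is at (214–293, 110), and TCP and target agree to 1 mm. Lowering it.

```bash
python3 -m inch '[[[0,0,-1,0,0,0],[0,0,-1,0,0,0],[0,0,-1,0,0,0],[0,0,-1,0,0,0],[0,0,-1,0,0,0],[0,0,-0.6,0,0,0],[0,0,-0.35,0,0,0],[0,0,0,0,0,0],[0,0,0,0,0,0]]]' -1 40; python3 -m inch '[[[0,0,0,0,0,0],[0,0,0,0,0,0],[0,0,0,0,0,0],[0,0,0,0,0,0],[0,0,0,0,0,0],[0,0,0,0,0,0]]]' 1 30
python3 -m inch '[[[0,0,1,0,0,0],[0,0,1,0,0,0],[0,0,1,0,0,0],[0,0,1,0,0,0],[0,0,1,0,0,0],[0,0,1,0,0,0],[0,0.9,1,0,0,0],[0,0.9,1,0,0,0],[0,1,0,0,0,0],[0,1,0,0,0,0],[0,1,0,0,0,0],[0,1,0,0,0,0],[0,1,0,0,0,0],[0,1,0,0,0,0],[0,1,0,0,0,0],[0,1,0,0,0,0],[0,1,0,0,0,0],[0,1,0,0,0,0],[0,1,0,0,0,0],[0,1,0,0,0,0]]]' 1 30
python3 - <<'E'
from h import *
q,d,kk=grab("top"); w=cloud(d,kk); cv2.imwrite("pics/t8.png",cv2.resize(q[100:280,190:400],(700,600),interpolation=cv2.INTER_CUBIC))
for n,g,lo,hi in [("long",[.627,-.233,.063],.055,.072),("short",[.455,-.279,.039],.033,.047),("tube",[.44,-.168,.022],.016,.04),("pot",[.453,-.054,.047],.04,.055)]: print(n,blob(w,kk,g,lo,hi))
E
```

```text
clock: 39.7
tcp_pos: [0.6277, -0.2306, 0.0291]
tool_rot: [0.06, 0.998, -0.0, 0.001]
force: [-0.3, 0.2, -1.7]
finger_gap: 0.0449
grasp_force: 41.2
clock: 40.45
tcp_pos: [0.6272, -0.2304, 0.0285]
tool_rot: [0.06, 0.998, -0.0, -0.0]
force: [-1.5, 1.0, -0.7]
finger_gap: 0.0853
grasp_force: 0.0
clock: 42.95
tcp_pos: [0.6272, 0.047, 0.1885]
tool_rot: [0.06, 0.998, -0.0, 0.0]
force: [0.4, -0.2, 0.4]
finger_gap: 0.0853
grasp_force: 0.0
long (np.int32(11), 1018, array([0.062, 0.064, 0.066]), (array([ 625. , -229.6]), array([125.9,  45.5]), np.float64(-0.12)), array([ 623.6, -228.7,   64. ]))
short (np.int32(62), 678, array([0.038, 0.04 , 0.042]), (array([ 454.2, -278.3]), array([90.2, 40.6]), np.float64(-0.075)), array([ 453.5, -277.8,   39.9]))
tube (np.int32(49), 416, array([0.018, 0.023, 0.028]), (array([ 430.9, -166.5]), array([99. , 26.9]), np.float64(-0.056)), array([ 428.5, -166.2,   23.2]))
pot (np.int32(26), 167, array([0.045, 0.048, 0.049]), (array([453.6, -53.2]), array([32.6, 32.2]), np.float64(-1.156)), array([453.8, -53.1,  47.4]))
```

View pics/t8.png

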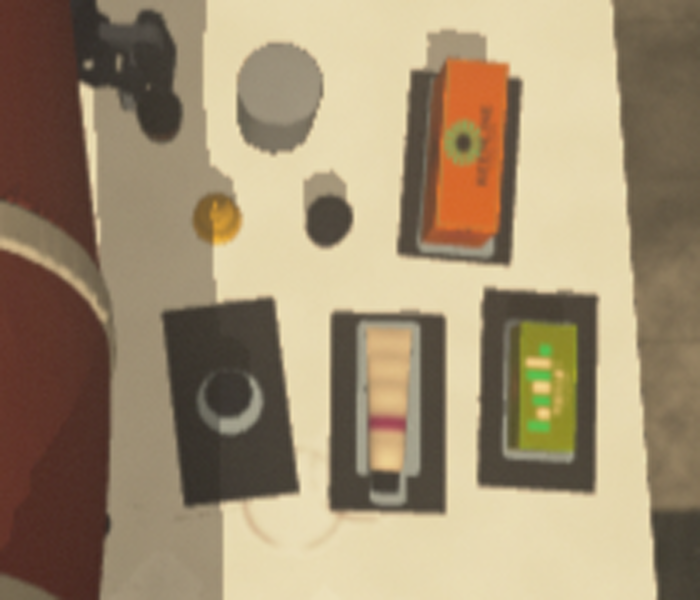

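All four things are on their outlines within about 4 mm, the tube's cap is on the neck and the finial has not moved. Handing in.

```bash
python3 -c "
from workcell import env
print(env.sign_off())"
```

```text
the job is handed in; nothing more can be done
None
```

The job is handed in: my last camera check put the paint pot, both cartons and the tube within about 4 mm of their tile centres and in line with the outlines, the tube's cap on the neck and the finial where it was; sign-off returned no verdict.

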